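Kit the claw-jaw caddy

ROBOT

A 7-joint arm with a two-finger parallel gripper is mounted at the origin on the work surface. World frame = base frame: x ahead of the robot, y to its left, z up, the work surface at z = 0. Lengths are in m, angles in rad, forces in N, time in s.
With the tool pointing down it reaches from about 0.425 to 0.875 m from the base axis. Payload 4.7 kg.
Tool frame: the origin (TCP) lies on the mounting face of the last link; the fingertips stand 182 mm ahead of it and the grasp point (between the pads) lies ahead of it (ctrl.grip_point_offset is the z of the grasp point in the tool frame, in m); z points along the fingers, y is the line along which they close (so a half turn about z gives the same grasp; the last joint's range is limited). The gripper opens to 87 mm and grips with 3 to 60 N. Pads are 19 mm wide; open, the fingers measure 117 mm over their backs; the gripper's body (75 mm by 190 mm) begins 51 mm behind the grasp point.
Start: joints at [-1.147, 0.321, -0.07, 1.45, 0.023, 1.371, -0.057], TCP at [0.259, 0.596, 0.405] pointing down, gripper open.
Joint ranges: [-2.86, 2.86], [-0.3, 2.09], [-1.38, 1.24], [0.06, 2.45], [-1.56, 4.7], [0.09, 2.05], [-2.69, 2.69]. Speed limits (rad/s): [2.57, 2.57, 3.14, 3.14, 3.14, 3.14, 3.14].

INTERFACE

Orientations are given as a rotation vector (axis times angle).
In Python, from bench import ctrl gives the robot as it stands.
- The arm moves only by the tool step_hand, called as name(argument=value, ...) on one line, values as JSON. Schema: {"type":"object","properties":{"offsets":{"type":"array","items":{"type":"number"},"minItems":5,"maxItems":100},"grip_force":{"type":"number"},"only":{"type":"string"},"quiet":{"type":"boolean"},"lines":{"type":"string"}},"required":["offsets"],"additionalProperties":false}. offsets is one flat list of numbers that holds 1 to 20 rows one after another, with no inner brackets; each row has 5 numbers: dx, dy, dz in parts of the range, where 1.0 means 0.8 m, then a turn about the tool's z in shares of 4 rad (1.0 is 4 rad), then the opening from 0.0 (shut) to 1.0 (fully open); each row is the pose to reach, as a shift and turn from the pose commanded when the call began, along the tool's axes at that moment; what a row does not reach only later rows make up. A row lasts 1/10 s, in which the tool goes at most 0.05 m and 0.15 rad, less where a joint would pass 70% of its speed; a pose out of reach is approached as far as the arm can. The fingers move at their own pace and stop on an object; grip_force is the grip in N (left out, the last holds). Time passes only in rows, so rows that do not move let the fingers close. The tool returns the time, the measured TCP pose, the force, the opening and the grip force at its end. only (a regular expression) keeps the lines of the reply that match it, lines (a string "A,B") keeps lines A to B, and quiet returns only ok. No shift or turn number may pass 1 either way. Input that does not fit is refused with a message, and nothing moves.
- ctrl.get_state(): the state, without advancing time (a new reading comes with each control period).
- ctrl.get_image(name): name is "side" or "top"; returns (picture, depth): 384x512x3 uint8, red, green, blue; 384x512 float32, m along the optical axis (not along the pixel's ray), 0 where there is no reading.
- ctrl.camera_model(name): a dict with "vertical_fov" (degrees; the focal length in pixels is half the picture's height over the tangent of half this angle, whatever the lens; pixels are square), "cx", "cy" (the principal point, pixels), "rvec" (rotation vector, rad) and "tvec" (3), from world to camera coordinates, as OpenCV has them. Camera axes: x right, y down, z forward; pixel columns grow to the right and rows downward; lengths in m; the calibration is good to about 2 mm. A picture is of the moment at which its call begins. camera_model takes no time and is no camera call.
- ctrl.close_job(): hands the job in; it is judged then, once.
The state is a dict: "time": time; "joint_positions": joint angles; "qd": joint speeds; "joint_torque": joint torques, N m; "position": TCP position; "tool_rot": TCP orientation; "ft_force": force on the tool from outside, world axes, zero at the start; "torque": the same for the moment, N m; "grip_width": opening from 0.0 (shut) to 1.0 (fully open); "grip_force": force on a finger pad.
Only numpy, scipy, OpenCV 4.12 (cv2) and the standard library are available. Lean on these libraries where they do the work, as an engineer would, in place of code of your own. Each camera call takes 0.05 s, during which the arm holds its last target. There are 200 camera calls.

TASK

Fill the kit caddy for one claw jaw: lay the two ribbed black jaw pads ribs up in the split bin, one in each pocket, stand the brass elbow fitting in the plain open bin with its upright leg still pointing up, and put the tall orange spacer over the post in the post bin. Everything must sit flat on its bin's floor, released and at rest. Leave the look-alikes (square pad, straight brass fitting, wide flat ring) where they lie.

Things in the scene. Friction and masses are not known exactly. Their poses are not given: they have to be found in the camera images.
- pad_a: Loose ribbed jaw pad of black acetal: an oblong block 50 mm (its x) by 24 mm (its y), 24 mm high over three 6 mm wide cross ribs on top (20 mm between them), with two bright steel bushes in the grooves. About 50 g. Origin: centre of its underside; z up; lies flat with any yaw.
- pad_b: A second ribbed jaw pad, identical to pad_a (the two are interchangeable). Origin and axes as pad_a.
- elbow: Loose brass hydraulic elbow, 48 mm (its x) by 24 mm (its y), 40 mm high, 150 g. A 24 mm cube fills x from -24 to 0 mm; a round 20 mm leg points up from the cube (axis at x = -12 mm, y = 0, to 40 mm height), another lies along +x from 0 to 24 mm. Origin: centre of its footprint at the underside; z up. Grip the cube across its y faces from above.
- spacer: Loose tall orange nylon spacer ring: outer diameter 42 mm, bore 26 mm, 28 mm high, about 25 g, standing on its end. Origin: on its axis at the underside; z along the axis, up.
- square_pad: Look-alike, not part of the kit: black acetal square pad, 36 x 36 mm, 22 mm high, smooth top with a single steel bush. Loose. Origin: centre of its underside.
- straight: Look-alike, not part of the kit: straight brass fitting, a 24 mm cube with one lying 20 mm leg on each side along its x, 60 mm long in all, 24 mm high, nothing pointing up. Loose. Origin: centre of its underside.
- wide_ring: Look-alike, not part of the kit: wide flat orange nylon ring, outer diameter 58 mm, bore 42 mm, only 10 mm high. Loose. Origin: on its axis at the underside.
- split_bin: Fixed shallow grey bin, halved by a wall; three stand side by side in a caddy (86 mm pitch along y, order varies). 120 (x) by 80 mm (y) outside, 114 x 74 inside, rim 12 mm and inner floor 3 mm above its underside. Origin: centre of its underside, 6 mm above the worktop; z up. A 3 mm wall at x = 0, rim high, makes two pockets 55 mm (x) by 74 mm (y), centres at x = +29 and -29 mm.
- open_bin: Fixed shallow grey bin, the plain empty one; three stand side by side in a caddy (86 mm pitch along y, order varies). 120 (x) by 80 mm (y) outside, 114 x 74 inside, rim 12 mm and inner floor 3 mm above its underside. Origin: centre of its underside, 6 mm above the worktop; z up. It has nothing inside.
- post_bin: Fixed shallow grey bin, the one with a post; three stand side by side in a caddy (86 mm pitch along y, order varies). 120 (x) by 80 mm (y) outside, 114 x 74 inside, rim 12 mm and inner floor 3 mm above its underside. Origin: centre of its underside, 6 mm above the worktop; z up. An upright steel post 9 mm in diameter stands at its centre, its top 23 mm above the bin's underside.
Mind the look-alikes: they are no part of the job. What is shaped like the pad_b but purple is not meant.

How it is judged:
At the end, for the whole second after the job is handed in: A ribbed pad in each pocket (centre 8-52 mm from the dividing wall, within 33 mm along y), elbow in open_bin (within 50, 32 mm of centre), spacer within 12 mm of the post; all upright to 0.15 rad, underside under 8 mm above the bin's, at rest; look-alikes moved under 30 mm (((x of pad_a in the frame of split_bin between -0.052 and -0.008 m and y of pad_a in the frame of split_bin between -0.033 and 0.033 m and x of pad_b in the frame of split_bin between 0.008 and 0.052 m and y of pad_b in the frame of split_bin between -0.033 and 0.033 m) or (x of pad_a in the frame of split_bin between 0.008 and 0.052 m and y of pad_a in the frame of split_bin between -0.033 and 0.033 m and x of pad_b in the frame of split_bin between -0.052 and -0.008 m and y of pad_b in the frame of split_bin between -0.033 and 0.033 m)) and z of pad_a in the frame of split_bin between -0.002 and 0.008 m and angle between each of pad_a, pad_b, elbow, spacer's own z axis and vertical below 0.15 rad and linear speed of each of pad_a, pad_b, elbow, spacer below 0.01 m/s and angular speed of each of pad_a, pad_b, elbow, spacer below 0.1 rad/s and z of pad_b in the frame of split_bin between -0.002 and 0.008 m and x of elbow in the frame of open_bin between -0.05 and 0.05 m and y of elbow in the frame of open_bin between -0.032 and 0.032 m and z of elbow in the frame of open_bin between -0.002 and 0.008 m and horizontal distance between spacer and post_bin below 0.012 m and z of spacer in the frame of post_bin between -0.002 and 0.008 m and distance of each of square_pad, straight, wide_ring from where it was at the start of the episode below 0.03 m); the robot touches nothing.
It fails at once if a look-alike (square pad, straight fitting or wide ring) is moved by more than 30 mm (distance of any of square_pad, straight, wide_ring from where it was at the start of the episode above 0.03 m).
It also fails if it takes over 93 s, if anything falls off the work surface, if the arm or the gripper's body presses on something with over 40 N, if the wrist force passes 120 N, or if a joint passes its speed limit or range.

## Working session

There is one attempt and no reset: what is moved stays moved. The work goes in short steps, Python scripts to look and compute and a tool call to move; the robot and the scene stay as the last step left them, time stands still between calls to the robot, and variables do not carry over. Pictures are saved under pics/ and viewed, at most 14 in all, crops included, and the job is handed in when it is done.

```bash
ls; mkdir -p pics
```

Create h.py:
```python
import numpy as np, cv2
from bench import ctrl
def grab(n,f):
    im,d=ctrl.get_image(n); cv2.imwrite(f'pics/{f}.png',im[:,:,::-1]); np.savez(f'pics/{f}.npz',im=im,d=d); return im,d
def cam(n):
    m=ctrl.camera_model(n); R=cv2.Rodrigues(np.array(m['rvec'],float))[0]; t=np.array(m['tvec'],float)
    return 192/np.tan(np.radians(m['vertical_fov'])/2),m['cx'],m['cy'],R,t
def plane(n,uv,z):
    f,cx,cy,R,t=cam(n); uv=np.atleast_2d(np.array(uv,float))
    r=np.c_[(uv[:,0]-cx)/f,(uv[:,1]-cy)/f,np.ones(len(uv))]@R; c=-R.T@t
    return c+r*((z-c[2])/r[:,2])[:,None]
def cloud(n,d):
    f,cx,cy,R,t=cam(n); v,u=np.mgrid[:384,:512]
    p=np.stack([(u-cx)/f*d,(v-cy)/f*d,d],-1); return (p-t)@R
```

Run:
```python
from h import *
for n in('top','side'):
    im,d=grab(n,n+'0'); f,cx,cy,R,t=cam(n); print(n,f,cx,cy,-R.T@t,R[2],(d>0).mean(), ctrl.camera_model(n))
s=ctrl.get_state(); print(s,ctrl.grip_point_offset)
```

```text
pics
top 476.3910633407105 251.48657374776286 189.83142121472446 [0.31843422 0.01716182 1.17808262] [ 0.14285985 -0.02213382 -0.98949541] 0.9961649576822916 {'vertical_fov': 43.901849645393895, 'cx': 251.48657374776286, 'cy': 189.83142121472446, 'rvec': array([ 2.15113423, -2.16282153,  0.17852879]), 'tvec': array([-0.00579191,  0.48353408,  1.12059574])}
side 368.7410236143521 263.6006684421248 195.6867293331546 [0.46050338 0.7323258  0.79189971] [ 0.02043471 -0.69928743 -0.71454847] 0.9959665934244791 {'vertical_fov': 55.01114227536135, 'cx': 263.6006684421248, 'cy': 195.6867293331546, 'rvec': array([ 0.0411168 , -2.89801527,  1.18246052]), 'tvec': array([0.48173182, 0.04014982, 1.06854669])}
{'time': 0.1, 'joint_positions': array([-1.1469099 ,  0.32172434, -0.07005329,  1.45152522,  0.02262511,
        1.37079132, -0.05691194]), 'qd': array([ 0.00060534, -0.00074243, -0.00096286, -0.00372494, -0.00049913,
       -0.00014326, -0.00166224]), 'joint_torque': array([-2.14745492e-04, -4.92576313e+01, -4.05812413e-01, -3.13398206e+01,
       -6.40789862e-02,  3.94539919e-02,  6.11350151e-05]), 'position': array([0.25894776, 0.59600064, 0.40380027]), 'tool_rot': array([-6.39167579e-01, -3.07566579e+00,  2.58960385e-03]), 'ft_force': array([-0.03687959,  0.35795841,  0.8643593 ]), 'torque': array([0.06369238, 0.01750808, 0.05090989]), 'grip_force': 0.0, 'grip_width': 0.998911235999247} 0.1635
```

View pics/top0.png

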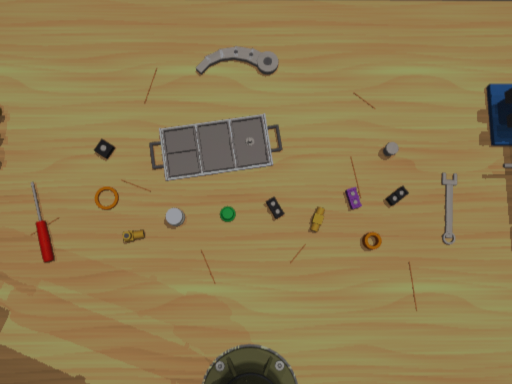

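View pics/side0.png

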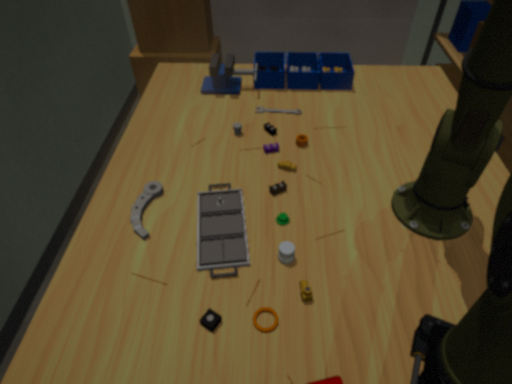

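The top view shows the pads at (275,208) and (397,196), and a purple decoy at (353,198). The elbow is at (133,236), the straight fitting at (317,219), the spacer at (372,240), the wide ring at (107,198) and the square pad at (105,149). Bins from left to right are split (182,152), open (215,147) and post (250,140).

Create m.py:
```python
from h import *
z=np.load('pics/top0.npz'); im,d=z['im'],z['d']; P=cloud('top',d)
hsv=cv2.cvtColor(im,cv2.COLOR_RGB2HSV)
print('table z',np.median(P[280:310,60:180,2]))
def top(name,u,v,r,zp,mask):
    m=np.zeros(d.shape,bool); m[v-r:v+r,u-r:u+r]=1; m&=mask
    n,l,st,c=cv2.connectedComponentsWithStats(m.astype('u1')); k=1+st[1:,4].argmax(); m=l==k
    vv,uu=np.nonzero(m); q=plane('top',np.c_[uu,vv],zp)
    (x,y),(w,h),a=cv2.minAreaRect((q[:,:2]*1000).astype('f4')); 
    e=np.cov(q[:,:2].T); W,V=np.linalg.eigh(e); 
    print(name,'rect c',round(x),round(y),'size',round(w),round(h),'mean',q.mean(0).round(4),'yaw(long)',np.degrees(np.arctan2(V[1,1],V[0,1])).round(1),'sd',(np.sqrt(W)*1000).round(1),'z',np.percentile(P[m][:,2],[10,50,90]).round(3),'cloud mean',P[m].mean(0).round(4))
    return m
H=P[...,2]
T=0.012
top('pad1',275,208,16,.022,(H>T)); top('pad2',397,196,16,.022,H>T)
top('elbow',133,236,16,.024,H>T);m=top('elbowleg',133,236,16,.04,H>.031)
top('straight',317,219,18,.022,H>T); top('spacer',372,240,16,.028,H>T); top('purple',353,198,16,.022,H>T)
top('caddy',215,147,70,.018,(H>.0045)&(abs(P[...,0]-.62)<.2))
top('post',250,140,10,.029,H>.022)
cv2.imwrite('pics/c1.png',np.hstack([cv2.resize(im[100:196,145:285],None,fx=4,fy=4,interpolation=3)[:, :, ::-1][:384,:560],cv2.resize(im[216:256,113:153],(236,236),interpolation=3)[:,:,::-1][:236] if 0 else cv2.resize(im[211:261,118:148],(230,384),interpolation=3)[:,:,::-1]]))
```

```bash
python3 m.py
```

```text
table z -0.00015199874125692447
pad1 rect c 443 -65 size 50 25 mean [ 0.4431 -0.0651  0.022 ] yaw(long) -149.9 sd [ 7.2 14.7] z [0.018 0.022 0.026] cloud mean [ 0.4431 -0.0651  0.0219]
pad2 rect c 471 -367 size 25 55 mean [ 0.471  -0.3677  0.022 ] yaw(long) 126.2 sd [ 7.  15.8] z [0.018 0.022 0.026] cloud mean [ 0.4696 -0.3641  0.0328]
elbow rect c 378 277 size 25 52 mean [0.3775 0.2782 0.024 ] yaw(long) 100.2 sd [ 6.6 14.5] z [0.017 0.023 0.041] cloud mean [0.377  0.2763 0.0325]
elbowleg rect c 376 289 size 19 18 mean [0.3755 0.2887 0.04  ] yaw(long) 85.2 sd [5.1 5.4] z [0.037 0.039 0.043] cloud mean [0.3755 0.2888 0.0395]
straight rect c 414 -169 size 25 61 mean [ 0.414 -0.169  0.022] yaw(long) 160.0 sd [ 6.4 16.7] z [0.018 0.022 0.027] cloud mean [ 0.4135 -0.1681  0.0276]
spacer rect c 361 -299 size 44 38 mean [ 0.3612 -0.2988  0.028 ] yaw(long) 93.4 sd [11.6 13. ] z [0.02  0.028 0.031] cloud mean [ 0.3608 -0.2959  0.0387]
purple rect c 466 -259 size 50 27 mean [ 0.4655 -0.2587  0.022 ] yaw(long) -165.5 sd [ 7.6 14.7] z [0.018 0.022 0.026] cloud mean [ 0.4649 -0.2574  0.0272]
caddy rect c 597 81 size 138 327 mean [0.5963 0.0802 0.018 ] yaw(long) 98.2 sd [37.3 83. ] z [0.006 0.01  0.016] cloud mean [0.5981 0.0806 0.0104]
post rect c 610 -4 size 7 7 mean [ 0.6102 -0.0045  0.029 ] yaw(long) 174.4 sd [2.5 2.5] z [0.025 0.029 0.033] cloud mean [ 0.6102 -0.0045  0.0289]
```

View pics/c1.png

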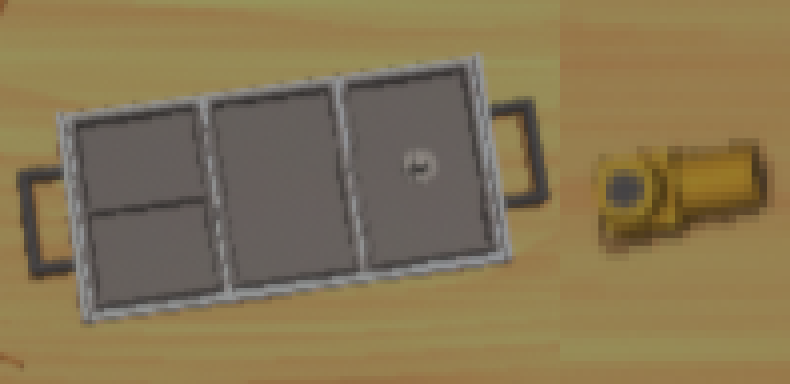

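The elbow's upright leg is at its left end and its lying leg points along about -80°. All heights and sizes match the spec. I'll start with the elbow, gripping the cube.

Create p.py:
```python
import sys; from h import *
# usage: p.py x y zgrasp closing_deg -> shift in tool axes, turn
x,y,z,c=map(float,sys.argv[1:5]); s=ctrl.get_state(); R=cv2.Rodrigues(np.array(s['tool_rot']))[0]
p=s['position']+R[:,2]*ctrl.grip_point_offset; w=np.array([x,y,z])
a=np.degrees(np.arctan2(R[1,1],R[0,1])); dy=(c-a+90)%180-90
print('grip now',p.round(4),'closing',a.round(1),'shift',(R.T@(w-p)).round(4),'turn',np.radians(-dy).round(3),'j7',s['joint_positions'][6].round(2),'grip',s['grip_width'],s['grip_force'],'t',s['time'],'tilt',R[2,2])
```

```bash
python3 p.py .3755 .2887 .11 10
```

```text
grip now [0.2589 0.5957 0.2403] closing 66.5 shift [-0.2293 -0.2349  0.1307] turn 0.986 j7 -0.06 grip 0.998911235999247 0.0 t 0.1 tilt -0.9999986180595472
```

Careful with the scale: shifts go in shares of 0.8 m and turns go in shares of 4 rad. That gives: -0.235 m / 0.8 = -0.2938, -0.229 m / 0.8 = -0.2863, 0.986 rad / 4 = 0.2465.

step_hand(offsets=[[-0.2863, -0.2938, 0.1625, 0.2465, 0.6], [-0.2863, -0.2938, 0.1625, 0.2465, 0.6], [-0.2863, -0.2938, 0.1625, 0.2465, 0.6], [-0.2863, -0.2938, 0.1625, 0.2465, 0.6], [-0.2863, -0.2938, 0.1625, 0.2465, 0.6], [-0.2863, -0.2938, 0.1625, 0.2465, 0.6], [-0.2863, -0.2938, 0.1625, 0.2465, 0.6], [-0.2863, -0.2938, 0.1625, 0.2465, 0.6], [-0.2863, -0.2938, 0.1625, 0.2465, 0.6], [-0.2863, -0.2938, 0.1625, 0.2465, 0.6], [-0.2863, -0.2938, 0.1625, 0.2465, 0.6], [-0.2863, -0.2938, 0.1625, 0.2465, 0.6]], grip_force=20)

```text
refused: offsets[0]: [-0.2863, -0.2938, 0.1625, 0.2465, 0.6] is not of type 'number' (schema: type "number"). Nothing was moved.
```

I used the wrong layout. The manual says one flat list, 5 numbers to a row, no inner brackets; once more.

step_hand(offsets=[-0.2863, -0.2938, 0.1625, 0.2465, 0.6, -0.2863, -0.2938, 0.1625, 0.2465, 0.6, -0.2863, -0.2938, 0.1625, 0.2465, 0.6, -0.2863, -0.2938, 0.1625, 0.2465, 0.6, -0.2863, -0.2938, 0.1625, 0.2465, 0.6, -0.2863, -0.2938, 0.1625, 0.2465, 0.6, -0.2863, -0.2938, 0.1625, 0.2465, 0.6, -0.2863, -0.2938, 0.1625, 0.2465, 0.6, -0.2863, -0.2938, 0.1625, 0.2465, 0.6, -0.2863, -0.2938, 0.1625, 0.2465, 0.6, -0.2863, -0.2938, 0.1625, 0.2465, 0.6, -0.2863, -0.2938, 0.1625, 0.2465, 0.6], grip_force=20)

```text
time: 1.3
position: [0.375, 0.2908, 0.2752]
tool_rot: [2.016, 2.41, 0.002]
ft_force: [0.2, -0.2, 0.1]
grip_width: 0.599
grip_force: 0.0
```

```bash
python3 p.py .3755 .2887 .0225 10
```

```text
grip now [0.3751 0.2909 0.1117] closing 10.2 shift [-0.0023 -0.0001  0.0892] turn 0.003 j7 -0.53 grip 0.5985778777131249 0.0 t 1.3 tilt -0.9999995228048185
```

To row units: 0.089 m / 0.8 = 0.1113, 0.075 m / 0.8 = 0.0938.

step_hand(offsets=[-0.0025, 0, 0.0563, 0, 0.6, -0.0025, 0, 0.0938, 0, 0.6, -0.0025, 0, 0.1113, 0, 0.6, -0.0025, 0, 0.1113, 0, 0.6, -0.0025, 0, 0.1113, 0, 0.6, -0.0025, 0, 0.1113, 0, 0, -0.0025, 0, 0.1113, 0, 0, -0.0025, 0, 0.1113, 0, 0, -0.0025, 0, 0.1113, 0, 0, -0.0025, 0, 0.1113, 0, 0, -0.0025, 0, 0.1113, 0, 0, -0.0025, 0, 0.1113, 0, 0, -0.0025, 0, 0.1113, 0, 0], grip_force=25)

```text
time: 2.6
position: [0.3758, 0.2875, 0.186]
tool_rot: [-2.019, -2.407, -0.0]
ft_force: [-1.5, -0.9, 4.1]
grip_width: 0.277
grip_force: 25.0
```

step_hand(offsets=[0, 0, -0.025, 0, 0, 0, 0, -0.0625, 0, 0, 0, 0, -0.1125, 0, 0, 0, 0, -0.1125, 0, 0, 0, 0, -0.1125, 0, 0])

```text
time: 3.1
position: [0.3759, 0.2874, 0.2761]
tool_rot: [2.019, 2.407, 0.003]
ft_force: [0.3, -0.4, -2.4]
grip_width: 0.273
grip_force: 25.0
```

```bash
python3 p.py .596 .093 .1 8
```

Run:
```python
from h import *
im,d=grab('top','t1');im2,_=grab('side','s1')
cv2.imwrite('pics/t1c.png',np.hstack([cv2.resize(im[190:260,90:180],(400,300))[:,:,::-1],cv2.resize(im2[240:340,240:373],(400,300))[:,:,::-1]]))
```

```text
grip now [0.3761 0.2876 0.1126] closing 10.0 shift [-0.2299  0.1826  0.0126] turn 0.035 j7 -0.52 grip 0.2733108102718232 24.999703466892242 t 3.1 tilt -0.9999985653641282
```

View pics/t1c.png

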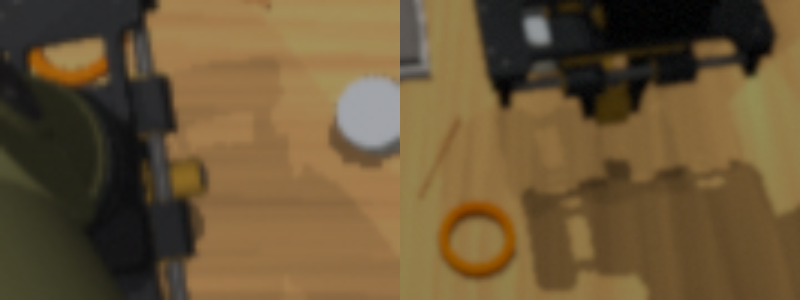

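The elbow is held: the width reads 23.8 mm and the picture shows its lying leg sticking out of the closed fingers. Next is the open bin.

To row units: -0.23 m / 0.8 = -0.2875, 0.183 m / 0.8 = 0.2288, 0.035 rad / 4 = 0.0088.

step_hand(offsets=[-0.2875, 0.2288, 0.0163, 0.0088, 0, -0.2875, 0.2288, 0.0163, 0.0088, 0, -0.2875, 0.2288, 0.0163, 0.0088, 0, -0.2875, 0.2288, 0.0163, 0.0088, 0, -0.2875, 0.2288, 0.0163, 0.0088, 0, -0.2875, 0.2288, 0.0163, 0.0088, 0, -0.2875, 0.2288, 0.0163, 0.0088, 0, -0.2875, 0.2288, 0.0163, 0.0088, 0, -0.2875, 0.2288, 0.0163, 0.0088, 0, -0.2875, 0.2288, 0.0163, 0.0088, 0])

```text
time: 4.2
position: [0.595, 0.0945, 0.2621]
tool_rot: [-2.056, -2.373, 0.001]
ft_force: [-0.5, 0.1, -1.2]
grip_width: 0.278
grip_force: 25.0
```

```bash
python3 p.py .596 .093 .0325 8
```

```text
grip now [0.5947 0.0946 0.0986] closing 8.2 shift [-0.0018  0.0011  0.0661] turn 0.003 j7 0.06 grip 0.2779888465743829 24.99980002641678 t 4.2 tilt -0.9999984986505387
```

To row units: 0.067 m / 0.8 = 0.0838, 0.066 m / 0.8 = 0.0825.

step_hand(offsets=[-0.0025, 0.0013, 0.0375, 0, 0, -0.0025, 0.0013, 0.0625, 0, 0, -0.0025, 0.0013, 0.075, 0, 0, -0.0025, 0.0013, 0.0825, 0, 0, -0.0025, 0.0013, 0.0825, 0, 0, -0.0025, 0.0013, 0.0838, 0, 0, -0.0025, 0.0013, 0.0838, 0, 0, -0.0025, 0.0013, 0.0838, 0, 0.5, -0.0025, 0.0013, 0.0838, 0, 0.5, -0.0025, 0.0013, 0.0838, 0, 0.5, -0.0025, 0.0013, 0.0838, 0, 0.5, -0.0025, 0.0013, 0.0838, 0, 0.5, -0.0025, 0.0013, 0.0375, 0, 0.5, -0.0025, 0.0013, -0.025, 0, 0.6, -0.0025, 0.0013, -0.0375, 0, 0.6, -0.0025, 0.0013, -0.0375, 0, 0.6])

```text
time: 5.8
position: [0.5982, 0.091, 0.2955]
tool_rot: [2.059, 2.369, 0.007]
ft_force: [0.3, -0.6, 0.2]
grip_width: 0.589
grip_force: 0.0
```

```bash
python3 p.py .443 -.065 .12 120
```

```text
grip now [0.5991 0.0913 0.132 ] closing 8.0 shift [-0.133  -0.1764  0.0109] turn 1.187 j7 0.05 grip 0.588760760076875 0.0 t 5.8 tilt -0.9999851520597277
```

To row units: -0.176 m / 0.8 = -0.22, -0.133 m / 0.8 = -0.1663, 1.187 rad / 4 = 0.2968.

step_hand(offsets=[-0.1663, -0.22, 0.0138, 0.2968, 0.6, -0.1663, -0.22, 0.0138, 0.2968, 0.6, -0.1663, -0.22, 0.0138, 0.2968, 0.6, -0.1663, -0.22, 0.0138, 0.2968, 0.6, -0.1663, -0.22, 0.0138, 0.2968, 0.6, -0.1663, -0.22, 0.0138, 0.2968, 0.6, -0.1663, -0.22, 0.0138, 0.2968, 0.6, -0.1663, -0.22, 0.0138, 0.2968, 0.6, -0.1663, -0.22, 0.0138, 0.2968, 0.6, -0.1663, -0.22, 0.0138, 0.2968, 0.6, -0.1663, -0.22, 0.0138, 0.2968, 0.6])

```text
time: 6.9
position: [0.4413, -0.0651, 0.2811]
tool_rot: [-3.033, -0.817, 0.002]
ft_force: [-0.8, 0.8, 0.5]
grip_width: 0.602
grip_force: 0.0
```

```bash
python3 p.py .443 -.065 .0285 120
```

Run:
```python
from h import *
im,d=grab('side','s2')
cv2.imwrite('pics/s2c.png',cv2.resize(im[120:290,180:320],(560,560))[:,:,::-1])
```

```text
grip now [ 0.4411 -0.0652  0.1176] closing -59.8 shift [0.0018 0.0008 0.0891] turn 0.003 j7 -0.97 grip 0.6016409741989288 0.0 t 6.9 tilt -0.9999992507096913
```

View pics/s2c.png

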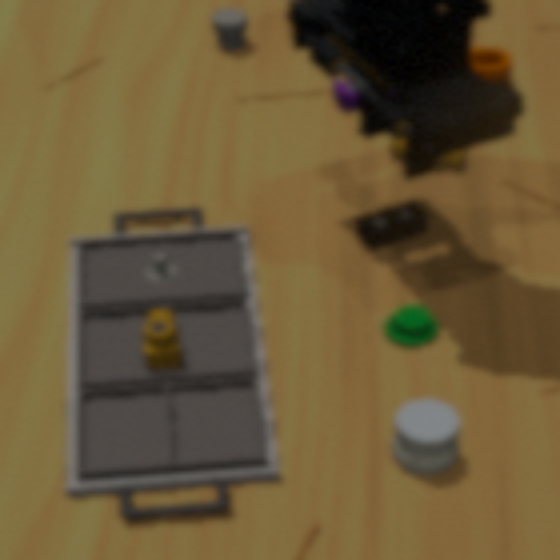

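The elbow stands upright in the open bin, at (160,340) in the crop. Next I grip the first pad high on its sides.

To row units: 0.089 m / 0.8 = 0.1113, 0.075 m / 0.8 = 0.0938.

step_hand(offsets=[0.0025, 0.0013, 0.0563, 0, 0.6, 0.0025, 0.0013, 0.0938, 0, 0.6, 0.0025, 0.0013, 0.1113, 0, 0.6, 0.0025, 0.0013, 0.1113, 0, 0.6, 0.0025, 0.0013, 0.1113, 0, 0.6, 0.0025, 0.0013, 0.1113, 0, 0, 0.0025, 0.0013, 0.1113, 0, 0, 0.0025, 0.0013, 0.1113, 0, 0, 0.0025, 0.0013, 0.1113, 0, 0, 0.0025, 0.0013, 0.1113, 0, 0, 0.0025, 0.0013, 0.1113, 0, 0, 0.0025, 0.0013, 0.1113, 0, 0, 0.0025, 0.0013, 0.1113, 0, 0], grip_force=20)

```text
time: 8.25
position: [0.444, -0.0651, 0.1931]
tool_rot: [-3.034, -0.814, -0.001]
ft_force: [-1.5, 1.0, 4.7]
grip_width: 0.268
grip_force: 20.0
```

step_hand(offsets=[0, 0, -0.025, 0, 0, 0, 0, -0.0625, 0, 0, 0, 0, -0.1, 0, 0, 0, 0, -0.1, 0, 0, 0, 0, -0.1, 0, 0])

```text
time: 8.75
position: [0.4438, -0.0651, 0.2728]
tool_rot: [-3.034, -0.814, -0.002]
ft_force: [-0.1, -0.4, -0.7]
grip_width: 0.272
grip_force: 20.0
```

```bash
python3 p.py .615 .170 .12 8
```

```text
grip now [ 0.444  -0.0651  0.1093] closing -60.0 shift [ 0.2657 -0.118  -0.0104] turn -1.186 j7 -0.96 grip 0.27221167210450387 19.999914206564426 t 8.75 tilt -0.9999993132470959
```

To row units: 0.266 m / 0.8 = 0.3325, -0.118 m / 0.8 = -0.1475, -1.186 rad / 4 = -0.2965.

step_hand(offsets=[0.3325, -0.1475, -0.0125, -0.2965, 0, 0.3325, -0.1475, -0.0125, -0.2965, 0, 0.3325, -0.1475, -0.0125, -0.2965, 0, 0.3325, -0.1475, -0.0125, -0.2965, 0, 0.3325, -0.1475, -0.0125, -0.2965, 0, 0.3325, -0.1475, -0.0125, -0.2965, 0, 0.3325, -0.1475, -0.0125, -0.2965, 0, 0.3325, -0.1475, -0.0125, -0.2965, 0, 0.3325, -0.1475, -0.0125, -0.2965, 0, 0.3325, -0.1475, -0.0125, -0.2965, 0, 0.3325, -0.1475, -0.0125, -0.2965, 0, 0.3325, -0.1475, -0.0125, -0.2965, 0])

```text
time: 9.95
position: [0.615, 0.1698, 0.2826]
tool_rot: [-2.064, -2.368, 0.0]
ft_force: [-0.2, -0.5, -0.6]
grip_width: 0.269
grip_force: 20.0
```

```bash
python3 p.py .615 .170 .0395 8
```

```text
grip now [0.6149 0.1698 0.1191] closing 7.9 shift [0.0002 0.0001 0.0796] turn -0.002 j7 -0.08 grip 0.2691624777363211 20.00000908970833 t 9.95 tilt -0.9999999668672644
```

To row units: 0.08 m / 0.8 = 0.1, 0.079 m / 0.8 = 0.0988.

step_hand(offsets=[0, 0, 0.05, 0, 0, 0, 0, 0.075, 0, 0, 0, 0, 0.0913, 0, 0, 0, 0, 0.0988, 0, 0, 0, 0, 0.0988, 0, 0, 0, 0, 0.1, 0, 0, 0, 0, 0.1, 0, 0, 0, 0, 0.1, 0, 0.5, 0, 0, 0.1, 0, 0.5, 0, 0, 0.1, 0, 0.5, 0, 0, 0.1, 0, 0.5, 0, 0, 0.1, 0, 0.5, 0, 0, 0.05, 0, 0.5, 0, 0, 0, 0, 0.6, 0, 0, -0.025, 0, 0.6, 0, 0, -0.025, 0, 0.6])

```text
time: 11.55
position: [0.6165, 0.1702, 0.307]
tool_rot: [2.06, 2.368, 0.01]
ft_force: [-0.3, -0.0, -0.1]
grip_width: 0.595
grip_force: 0.0
```

```bash
python3 p.py .471 -.367 .12 36
```

```text
grip now [0.6176 0.1707 0.1435] closing 8.0 shift [-0.5122 -0.2198  0.021 ] turn -0.489 j7 -0.08 grip 0.5947620356227059 0.0 t 11.55 tilt -0.9999716856070138
```

To row units: -0.512 m / 0.8 = -0.64, -0.22 m / 0.8 = -0.275, -0.489 rad / 4 = -0.1223.

step_hand(offsets=[-0.64, -0.275, 0.0263, -0.1223, 0.6, -0.64, -0.275, 0.0263, -0.1223, 0.6, -0.64, -0.275, 0.0263, -0.1223, 0.6, -0.64, -0.275, 0.0263, -0.1223, 0.6, -0.64, -0.275, 0.0263, -0.1223, 0.6, -0.64, -0.275, 0.0263, -0.1223, 0.6, -0.64, -0.275, 0.0263, -0.1223, 0.6, -0.64, -0.275, 0.0263, -0.1223, 0.6, -0.64, -0.275, 0.0263, -0.1223, 0.6, -0.64, -0.275, 0.0263, -0.1223, 0.6, -0.64, -0.275, 0.0263, -0.1223, 0.6, -0.64, -0.275, 0.0263, -0.1223, 0.6, -0.64, -0.275, 0.0263, -0.1223, 0.6, -0.64, -0.275, 0.0263, -0.1223, 0.6, -0.64, -0.275, 0.0263, -0.1223, 0.6, -0.64, -0.275, 0.0263, -0.1223, 0.6])

```text
time: 13.15
position: [0.4692, -0.3656, 0.2815]
tool_rot: [-1.422, -2.801, -0.002]
ft_force: [0.0, 0.6, -0.5]
grip_width: 0.599
grip_force: 0.0
```

```bash
python3 p.py .471 -.367 .0285 36
```

Run:
```python
from h import *
im,d=grab('top','t3')
cv2.imwrite('pics/t3c.png',np.hstack([cv2.resize(im[100:196,145:285],(560,384))[:,:,::-1],cv2.resize(im[165:225,380:417],(237,384))[:,:,::-1]]))
```

```text
grip now [ 0.4693 -0.3655  0.118 ] closing 36.2 shift [-0.0023  0.0004  0.0895] turn 0.003 j7 1.4 grip 0.598521261467687 0.0 t 13.15 tilt -0.999999498599209
```

View pics/t3c.png

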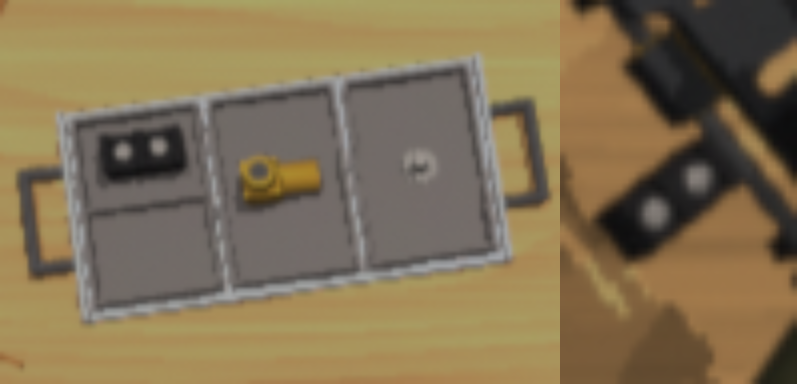

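The first pad lies in the far pocket, ribs up, and the elbow is near the centre of its bin. The gripper stands over the second pad.

To row units: 0.089 m / 0.8 = 0.1113, 0.075 m / 0.8 = 0.0938.

step_hand(offsets=[-0.0025, 0, 0.0563, 0, 0.6, -0.0025, 0, 0.0938, 0, 0.6, -0.0025, 0, 0.1113, 0, 0.6, -0.0025, 0, 0.1113, 0, 0.6, -0.0025, 0, 0.1113, 0, 0.6, -0.0025, 0, 0.1113, 0, 0, -0.0025, 0, 0.1113, 0, 0, -0.0025, 0, 0.1113, 0, 0, -0.0025, 0, 0.1113, 0, 0, -0.0025, 0, 0.1113, 0, 0, -0.0025, 0, 0.1113, 0, 0, -0.0025, 0, 0.1113, 0, 0, -0.0025, 0, 0.1113, 0, 0], grip_force=20)

```text
time: 14.5
position: [0.4696, -0.3692, 0.1932]
tool_rot: [1.426, 2.798, 0.0]
ft_force: [-0.1, 1.7, 5.2]
grip_width: 0.273
grip_force: 20.0
```

step_hand(offsets=[0, 0, -0.025, 0, 0, 0, 0, -0.0625, 0, 0, 0, 0, -0.1125, 0, 0, 0, 0, -0.1125, 0, 0, 0, 0, -0.1125, 0, 0])

```text
time: 15.0
position: [0.4695, -0.3692, 0.2833]
tool_rot: [1.426, 2.798, 0.0]
ft_force: [-0.2, 1.4, -0.6]
grip_width: 0.27
grip_force: 20.0
```

```bash
python3 p.py .557 .162 .12 8
```

```text
grip now [ 0.4697 -0.3693  0.1198] closing 36.0 shift [ 0.3786  0.3828 -0.0004] turn 0.488 j7 1.4 grip 0.2704944373130481 19.999912083148956 t 15.0 tilt -0.9999986879758107
```

To row units: 0.383 m / 0.8 = 0.4788, 0.379 m / 0.8 = 0.4738, 0.488 rad / 4 = 0.122.

step_hand(offsets=[0.4738, 0.4788, 0, 0.122, 0, 0.4738, 0.4788, 0, 0.122, 0, 0.4738, 0.4788, 0, 0.122, 0, 0.4738, 0.4788, 0, 0.122, 0, 0.4738, 0.4788, 0, 0.122, 0, 0.4738, 0.4788, 0, 0.122, 0, 0.4738, 0.4788, 0, 0.122, 0, 0.4738, 0.4788, 0, 0.122, 0, 0.4738, 0.4788, 0, 0.122, 0, 0.4738, 0.4788, 0, 0.122, 0, 0.4738, 0.4788, 0, 0.122, 0, 0.4738, 0.4788, 0, 0.122, 0, 0.4738, 0.4788, 0, 0.122, 0, 0.4738, 0.4788, 0, 0.122, 0, 0.4738, 0.4788, 0, 0.122, 0, 0.4738, 0.4788, 0, 0.122, 0])

```text
time: 16.6
position: [0.5567, 0.1606, 0.2826]
tool_rot: [2.064, 2.368, -0.001]
ft_force: [-0.6, -0.2, -0.3]
grip_width: 0.273
grip_force: 20.0
```

```bash
python3 p.py .557 .162 .0395 8
```

```text
grip now [0.5566 0.1606 0.1191] closing 7.8 shift [0.0014 0.0006 0.0796] turn -0.003 j7 -0.12 grip 0.2726914552742513 19.999919570982456 t 16.6 tilt -0.9999998804967021
```

To row units: 0.08 m / 0.8 = 0.1, 0.079 m / 0.8 = 0.0988.

step_hand(offsets=[0.0013, 0, 0.05, 0, 0, 0.0013, 0, 0.075, 0, 0, 0.0013, 0, 0.0913, 0, 0, 0.0013, 0, 0.0988, 0, 0, 0.0013, 0, 0.0988, 0, 0, 0.0013, 0, 0.1, 0, 0, 0.0013, 0, 0.1, 0, 0, 0.0013, 0, 0.1, 0, 0.42, 0.0013, 0, 0.1, 0, 0.42, 0.0013, 0, 0.1, 0, 0.42, 0.0013, 0, 0.1, 0, 0.42, 0.0013, 0, 0.1, 0, 0.42, 0.0013, 0, 0.05, 0, 0.42, 0.0013, 0, 0, 0, 0.8, 0.0013, 0, -0.025, 0, 1, 0.0013, 0, -0.025, 0, 1])

```text
time: 18.2
position: [0.5578, 0.1639, 0.3067]
tool_rot: [2.059, 2.369, 0.01]
ft_force: [0.9, 0.2, 0.1]
grip_width: 0.609
grip_force: 0.0
```

```bash
python3 p.py .361 -.299 .12 8
```

```text
grip now [0.5589 0.1643 0.1432] closing 8.0 shift [-0.4313 -0.2607  0.0205] turn 0.0 j7 -0.12 grip 0.6089346173053988 0.0 t 18.2 tilt -0.9999733690110212
```

To row units: -0.431 m / 0.8 = -0.5388, -0.261 m / 0.8 = -0.3263.

step_hand(offsets=[-0.5388, -0.3263, 0.025, 0, 1, -0.5388, -0.3263, 0.025, 0, 1, -0.5388, -0.3263, 0.025, 0, 1, -0.5388, -0.3263, 0.025, 0, 1, -0.5388, -0.3263, 0.025, 0, 1, -0.5388, -0.3263, 0.025, 0, 1, -0.5388, -0.3263, 0.025, 0, 1, -0.5388, -0.3263, 0.025, 0, 1, -0.5388, -0.3263, 0.025, 0, 1, -0.5388, -0.3263, 0.025, 0, 1, -0.5388, -0.3263, 0.025, 0, 1, -0.5388, -0.3263, 0.025, 0, 1, -0.5388, -0.3263, 0.025, 0, 1, -0.5388, -0.3263, 0.025, 0, 1, -0.5388, -0.3263, 0.025, 0, 1])

```text
time: 19.7
position: [0.359, -0.2983, 0.2826]
tool_rot: [-2.057, -2.374, -0.0]
ft_force: [0.1, -0.7, 0.2]
grip_width: 1.003
grip_force: 0.0
```

```bash
python3 p.py .361 -.299 .0285 8
```

```text
grip now [ 0.359  -0.2982  0.1191] closing 8.2 shift [-0.0011  0.0019  0.0906] turn 0.003 j7 0.8 grip 1.0030094972706303 0.0 t 19.7 tilt -0.9999999095592781
```

To row units: 0.09 m / 0.8 = 0.1125, 0.075 m / 0.8 = 0.0938.

step_hand(offsets=[-0.0013, 0.0025, 0.0563, 0, 1, -0.0013, 0.0025, 0.0938, 0, 1, -0.0013, 0.0025, 0.1125, 0, 1, -0.0013, 0.0025, 0.1125, 0, 1, -0.0013, 0.0025, 0.1125, 0, 1, -0.0013, 0.0025, 0.1125, 0, 0, -0.0013, 0.0025, 0.1125, 0, 0, -0.0013, 0.0025, 0.1125, 0, 0, -0.0013, 0.0025, 0.1125, 0, 0, -0.0013, 0.0025, 0.1125, 0, 0, -0.0013, 0.0025, 0.1125, 0, 0, -0.0013, 0.0025, 0.1125, 0, 0, -0.0013, 0.0025, 0.1125, 0, 0, -0.0013, 0.0025, 0.1125, 0, 0], grip_force=15)

```text
time: 21.1
position: [0.3603, -0.3003, 0.1928]
tool_rot: [-2.061, -2.371, -0.0]
ft_force: [0.5, 0.5, 0.5]
grip_width: 0.479
grip_force: 15.0
```

step_hand(offsets=[0, 0, -0.025, 0, 0, 0, 0, -0.0625, 0, 0, 0, 0, -0.1125, 0, 0, 0, 0, -0.1125, 0, 0, 0, 0, -0.1125, 0, 0])

```text
time: 21.6
position: [0.3605, -0.3004, 0.2833]
tool_rot: [2.059, 2.37, 0.002]
ft_force: [-1.2, 0.7, -0.3]
grip_width: 0.475
grip_force: 15.0
```

```bash
python3 p.py .610 -.0045 .12 8
```

```text
grip now [ 0.3609 -0.3004  0.1198] closing 8.0 shift [0.2581 0.288  0.0004] turn 0.001 j7 0.81 grip 0.4749169275656499 14.999986994080245 t 21.6 tilt -0.9999971931128939
```

To row units: 0.288 m / 0.8 = 0.36, 0.258 m / 0.8 = 0.3225.

step_hand(offsets=[0.3225, 0.36, 0, 0, 0, 0.3225, 0.36, 0, 0, 0, 0.3225, 0.36, 0, 0, 0, 0.3225, 0.36, 0, 0, 0, 0.3225, 0.36, 0, 0, 0, 0.3225, 0.36, 0, 0, 0, 0.3225, 0.36, 0, 0, 0, 0.3225, 0.36, 0, 0, 0, 0.3225, 0.36, 0, 0, 0, 0.3225, 0.36, 0, 0, 0, 0.3225, 0.36, 0, 0, 0, 0.3225, 0.36, 0, 0, 0, 0.3225, 0.36, 0, 0, 0])

```text
time: 22.9
position: [0.6089, -0.006, 0.2828]
tool_rot: [-2.063, -2.369, 0.0]
ft_force: [0.1, 0.8, 0.3]
grip_width: 0.481
grip_force: 15.0
```

```bash
python3 p.py .610 -.0045 .0395 8
```

Run:
```python
from h import *
im,d=grab('side','s4')
cv2.imwrite('pics/s4c.png',cv2.resize(im[130:290,180:320],(560,600))[:,:,::-1])
```

```text
grip now [ 0.6089 -0.006   0.1193] closing 7.9 shift [0.0013 0.0013 0.0798] turn -0.002 j7 0.25 grip 0.4812846760603537 14.999987175688148 t 22.9 tilt -0.9999999725674726
```

View pics/s4c.png

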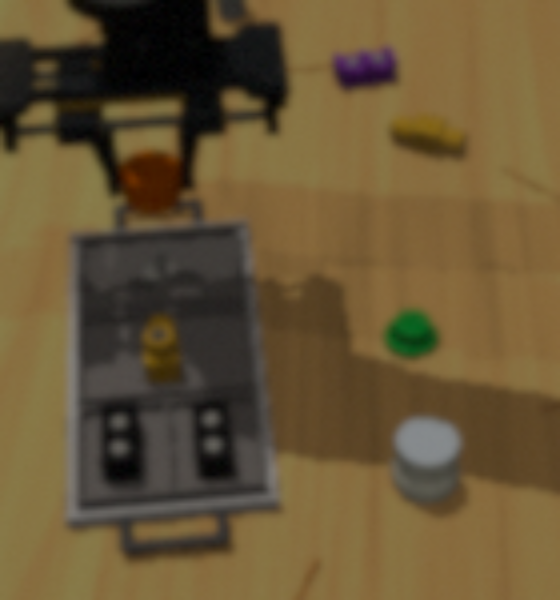

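Both pads are in their pockets, and the spacer is held level above the post. I'll lower it now.

To row units: 0.08 m / 0.8 = 0.1, 0.079 m / 0.8 = 0.0988.

step_hand(offsets=[0.0013, 0.0013, 0.05, 0, 0, 0.0013, 0.0013, 0.075, 0, 0, 0.0013, 0.0013, 0.0913, 0, 0, 0.0013, 0.0013, 0.0988, 0, 0, 0.0013, 0.0013, 0.0988, 0, 0, 0.0013, 0.0013, 0.1, 0, 0, 0.0013, 0.0013, 0.1, 0, 0, 0.0013, 0.0013, 0.1, 0, 0.65, 0.0013, 0.0013, 0.1, 0, 0.65, 0.0013, 0.0013, 0.1, 0, 0.65, 0.0013, 0.0013, 0.1, 0, 0.65, 0.0013, 0.0013, 0.1, 0, 0.65, 0.0013, 0.0013, 0.05, 0, 0.65, 0.0013, 0.0013, 0, 0, 0.8, 0.0013, 0.0013, -0.0625, 0, 0.8, 0.0013, 0.0013, -0.0625, 0, 0.8])

```text
time: 24.55
position: [0.6127, -0.0042, 0.3405]
tool_rot: [2.055, 2.364, 0.015]
ft_force: [0.9, -0.5, -0.6]
grip_width: 0.78
grip_force: 0.0
```

```bash
python3 p.py .40 -.20 .2 8
```

```text
grip now [ 0.6148 -0.004   0.177 ] closing 8.0 shift [-0.1642 -0.2397 -0.0261] turn -0.0 j7 0.23 grip 0.7803528473828153 0.0 t 24.55 tilt -0.9999120819172589
```

To row units: -0.24 m / 0.8 = -0.3, -0.164 m / 0.8 = -0.205.

step_hand(offsets=[-0.205, -0.3, -0.0325, 0, 0.8, -0.205, -0.3, -0.0325, 0, 0.8, -0.205, -0.3, -0.0325, 0, 0.8, -0.205, -0.3, -0.0325, 0, 0.8, -0.205, -0.3, -0.0325, 0, 0.8, -0.205, -0.3, -0.0325, 0, 0.8, -0.205, -0.3, -0.0325, 0, 0.8, -0.205, -0.3, -0.0325, 0, 0.8, -0.205, -0.3, -0.0325, 0, 0.8])

```text
time: 25.45
position: [0.3962, -0.1985, 0.3586]
tool_rot: [2.059, 2.373, 0.001]
ft_force: [-0.4, 0.1, 0.3]
grip_width: 0.8
grip_force: 0.0
```

Run:
```python
from h import *
im,d=grab('top','t5'); P=cloud('top',d); z0=np.load('pics/top0.npz')
for n,(u,v),w in(('pad far',(181,138),.033),('pad near',(184,164),.033),('elbow',(213,145),.049),('spacer',(250,140),.037)):
    s=np.s_[v-13:v+13,u-13:u+13]; q=P[s][P[s][...,2]>.0235]; print(n,q.mean(0).round(3),'zmax',np.percentile(q[:,2],[80,95]).round(3),'want',w)
for n,(u,v) in(('sq',(105,149)),('ring',(107,198))): print(n,abs(im[v-16:v+16,u-16:u+16].astype(int)-z0['im'][v-16:v+16,u-16:u+16]).mean())
cv2.imwrite('pics/t5c.png',cv2.resize(im[90:260,80:330],(750,510))[:,:,::-1])
```

```text
pad far [0.612 0.165 0.047] zmax [0.033 0.036] want 0.033
pad near [0.557 0.162 0.036] zmax [0.033 0.036] want 0.033
elbow [0.595 0.083 0.05 ] zmax [0.049 0.052] want 0.049
spacer [ 0.608 -0.004  0.048] zmax [0.039 0.04 ] want 0.037
sq 15.6025390625
ring 16.807291666666668
```

View pics/t5c.png

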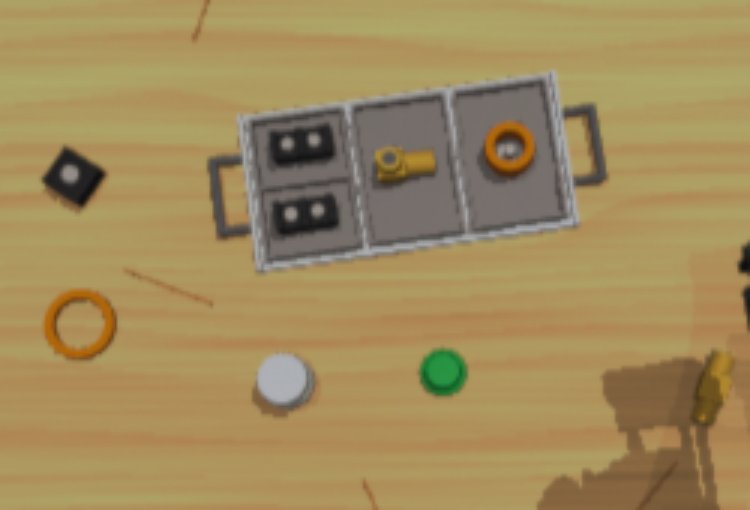

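Every part sits in its bin at the right height, the post shows inside the spacer, and the look-alikes have not moved.

```bash
python3 -c "
from bench import ctrl
print(ctrl.close_job())"
```

```text
the job is handed in; nothing more can be done
None
```

I handed the job in at about 25.5 s: both ribbed pads, the elbow and the spacer sit upright in their bins with the gripper clear, and the look-alikes were left in place; the hand-in returned no verdict.

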